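Shift a wire feeder's H-gate lever to the large spool

ROBOT

A 7-joint arm with a two-finger parallel gripper is mounted at the origin on the work surface. World frame = base frame: x ahead of the robot, y to its left, z up, the work surface at z = 0. Lengths are in mm, angles in rad, forces in N, time in s.
With the tool pointing down it reaches from about 350 to 775 mm from the base axis. Payload 3.1 kg.
Tool frame: the origin (TCP) lies midway between the tips of the shut fingers; the grasp point (between the pads) lies 19 mm behind it (robot.hold_point_z is the distance from the TCP to the grasp point, in mm); z points along the fingers, y is the direction in which the jaws open and shut (so a half turn about z gives the same grasp; the last joint's range is limited). The gripper opens to 85 mm and grips with 20 to 120 N. Pads are 22 mm wide; open, the fingers measure 114 mm over their backs; the gripper's body (76 mm by 85 mm) begins 54 mm behind the grasp point. The pads swing forward as they close: fully open they stand 13 mm farther back than shut.
Start: joints at [1.185, 0.311, 0.014, 1.512, -0.004, 1.319, -0.027], TCP at [185.42, -517.819, 231.304] pointing down, gripper open.
Joint ranges: [-2.7, 2.7], [-0.3, 1.91], [-1.27, 1.3], [0.12, 2.57], [-1.44, 4.58], [0.2, 2.03], [-3.05, 3.05]. Speed limits (rad/s): [2.79, 2.79, 3.14, 3.14, 3.14, 3.14, 3.14].

INTERFACE

Orientations are given as a unit quaternion [x, y, z, w].
In Python, from workcell import robot gives the robot as it stands.
- The arm moves only by the tool apply_moves, never from a script. Its argument "plan" is one flat list of numbers, 7 for each row, row after row: the turn, a rotation vector about the tool's x, y, z in degrees, then the shift along the tool's x, y, z in m, then the opening, from 0 (shut) to 1 (fully open). In form: [ax, ay, az, tx, ty, tz, claw, ax, ay, az, tx, ty, tz, claw, ...]. A call has 1 to 10 rows; each row is the pose to reach, as a shift and turn from the pose commanded when the call began, along the tool's axes at that moment; what a row does not reach only later rows make up. A row lasts 1/10 s, in which the tool goes at most 50 mm and 8.59 degrees, less where a joint would pass 70% of its speed; a pose out of reach is approached as far as the arm can. A call with a gripper value outside its range is refused whole. The fingers move at their own pace and stop on an object; the grip force is fixed at half the most. Time passes only in rows, so rows that repeat a pose let the fingers close. It gives the time, the measured TCP pose, the force and the opening at its end, in the units of the state.
- robot.get_state(): the state, without advancing time (a new reading comes with each control period).
- robot.capture(name): name is "side" or "top"; returns a dict with "img" (480x640x3 uint8, blue, green, red), "intrinsics" (3x3 intrinsics, pixels), "T" (4x4, takes a point from camera to world coordinates). Camera axes: x right, y up, looking along -z (the intrinsics and any distortion apply to the point x, -y, -z); pixel columns grow to the right and rows downward; lengths in mm; the calibration is good to about 2 mm. A picture is of the moment at which its call begins. There is no depth.
- robot.hand_in(): hands the job in, once; it reports no verdict.
The state is a dict: "clock": time; "joints": joint angles; "joint_vel": joint speeds; "joint_torque": joint torques, N m; "tool_pos": TCP position; "orientation": TCP orientation; "contact_force": force on the tool from outside, world axes, zero at the start; "moment": the same for the moment, N m; "width": finger opening in mm.
Only numpy, scipy, OpenCV 4.12 (cv2) and the standard library are available. Lean on these libraries where they do the work, as an engineer would, in place of code of your own. Each camera call takes 0.05 s, during which the arm holds its last target.

TASK

The wire feeder's ball-topped selector lever is parked in the short middle notch of its gate. With the fingertips only, never gripping it, push the lever gently through its H-shaped gate and fully home into the slot at the corner where the large spool stands. Leave the spools, the tin and the tools and solder reel on the bench where they are.

Things in the scene. Friction and masses are not known exactly. Their poses are not given: they have to be found in the camera images.
- feeder: Wire feeder, fixed: a grey square deck 250 x 250 mm, its top 30 mm above the bench, with a black gear case in the middle. Origin: centre of the underside, at bench height. x points to its far side, y to its left, z up (seen from the robot; it stands turned by up to 0.35 rad). Nothing on it but the lever is higher than 80 mm.
- gate (a point): Centre of the H in the aluminium gate plate, 76 mm above the feeder's origin. A cross channel runs along the feeder's y, with a far (+x) and a near (-x) slot at each end (72 mm apart in y). Each slot belongs to its nearest deck corner, where a spool stands, 88 mm in x and y from the centre. A fifth, parking notch leads off the middle of the channel to the near side (-x).
- lever_ball (a point): Centre of the black ball (diameter 32 mm) on the steel selector lever (stem 10 mm). The lever pivots about an axis along the feeder's y, 20 mm above the bench and 115 mm below the ball, and slides along y. The ball's centre is 135 mm above the bench when upright, 126 mm at full tilt.
- lever (a joint): Tilt of the selector lever, rad: 0 upright, in line with the cross channel; +0.40 the end of a far slot (ball 45 mm towards the feeder's +x), -0.40 the end of a near slot or of the parking notch. Starts between -0.40 and -0.36. Stays where it is left; takes about 2 N at the ball.
- carriage (a joint): Sideways position of the lever along the feeder's y, m: 0 in line with the parking notch, +0.036 in line with the left slots, -0.036 with the right slots (end stops at both). Moves freely sideways only with the tilt within about 0.07 rad of upright; the gate's middle lands, with rounded corners, block it otherwise. Starts near 0. Stays where it is left; takes about 2 N.
- large_spool_mid (a point): Centre (half-way up) of the large spool of copper wire, 64 mm in diameter, 46 mm high, standing loose on the deck at one of the four corners. Its corner names the slot wanted.
- slim_spool_a_mid (a point): Centre of a slim spool, 34 mm in diameter, 46 mm high, loose on another corner of the deck.
- slim_spool_b_mid (a point): Centre of the second slim spool, like the first, on another corner.
- slim_spool_c_mid (a point): Centre of the third slim spool, like the first, on another corner.
- tin_mid (a point): Centre of a small steel tin, 28 mm in diameter, 28 mm high, loose on the deck midway along its far edge.
- screwdriver_grip (a point): Handle of a 200 mm screwdriver lying on the bench, to be left alone.
- small_driver_grip (a point): Handle of a 140 mm screwdriver lying on the bench, to be left alone.
- pliers_c (a point): Middle of a pair of red-handled pliers lying on the bench, to be left alone.
- solder_reel_mid (a point): Centre of a solder reel, 60 mm in diameter, 55 mm high, standing on the bench, to be left alone.
Things that resemble listed ones, but are neither listed nor needed, are in the scene too. What is shaped like the part that bears large_spool_mid but red is not meant.

How it is judged (in metres and radians):
At the end, for the whole second after the job is handed in: The lever stands still in the slot of the corner with the large spool: tilted at least 0.32 of 0.40 rad towards that slot's end, carriage at least 28 of 36 mm to that side; every spool and the tin within 12 mm of where it started (((x of large_spool_mid in the frame of feeder above 0.05 m and y of large_spool_mid in the frame of feeder above 0.05 m and value of joint lever above 0.32 rad and value of joint carriage above 0.028 m) or (x of large_spool_mid in the frame of feeder above 0.05 m and y of large_spool_mid in the frame of feeder below -0.05 m and value of joint lever above 0.32 rad and value of joint carriage below -0.028 m) or (x of large_spool_mid in the frame of feeder below -0.05 m and y of large_spool_mid in the frame of feeder below -0.05 m and value of joint lever below -0.32 rad and value of joint carriage below -0.028 m) or (x of large_spool_mid in the frame of feeder below -0.05 m and y of large_spool_mid in the frame of feeder above 0.05 m and value of joint lever below -0.32 rad and value of joint carriage above 0.028 m)) and velocity of joint lever between -0.1 and 0.1 rad/s and velocity of joint carriage between -0.01 and 0.01 m/s and distance of each of large_spool_mid, slim_spool_a_mid, slim_spool_b_mid, slim_spool_c_mid, tin_mid from where it was at the start of the episode below 0.012 m); the robot touches nothing.
It fails at once if a spool or the tin was lifted, carried or shoved more than 12 mm (distance of any of large_spool_mid, slim_spool_a_mid, slim_spool_b_mid, slim_spool_c_mid, tin_mid from where it was at the start of the episode above 0.012 m).
It fails at once if a bystander on the bench was moved more than 15 mm (distance of any of screwdriver_grip, small_driver_grip, pliers_c, solder_reel_mid from where it was at the start of the episode above 0.015 m).
It fails at once if the lever was gripped or forced (over 30 N from the fingers on the lever or feeder) (contact force between the fingers and feeder above 30 N).
It also fails if it takes over 56 s, if anything falls off the work surface, if the arm or the gripper's body presses on something with over 40 N, if the wrist force passes 120 N, or if a joint passes its speed limit or range.

## Working session

There is one attempt and no reset: what is moved stays moved. The work goes in short steps, Python scripts to look and compute and a tool call to move; the robot and the scene stay as the last step left them, time stands still between calls to the robot, and variables do not carry over. Pictures are saved under pics/ and viewed, and the job is handed in when it is done.

Besides the shell and the picture viewer there is one more tool, called after "Call:" as name(argument=value, ...) on one line, values as JSON. apply_moves: Moves the arm, as the interface text tells. Its arguments: {"type":"object","properties":{"plan":{"type":"array"}},"required":["plan"]}

```bash
mkdir -p pics; ls
python3 - <<'E'
from workcell import robot
import cv2,pickle
d={}
for n in("side","top"):
    c=robot.capture(n); d[n]=c; cv2.imwrite(f"pics/{n}0.png",c["img"]); print(n,c["intrinsics"],c["T"],[k for k in c])
pickle.dump(d,open("c0.pkl","wb"))
print(robot.get_state())
E
```

```text
pics
side [[500.60139604   0.         315.2273138 ]
 [  0.         500.60139604 237.84321218]
 [  0.           0.           1.        ]] [[-8.74212402e-01  3.00848005e-01 -3.81107798e-01  1.81266842e+02]
 [-4.85464159e-01 -5.55788595e-01  6.74850790e-01  6.66795251e+02]
 [-8.78785415e-03  7.74977107e-01  6.31928206e-01  7.45692700e+02]
 [ 0.00000000e+00  0.00000000e+00  0.00000000e+00  1.00000000e+00]] ['img', 'intrinsics', 'T']
top [[435.89452266   0.         318.58234697]
 [  0.         435.89452266 239.16173777]
 [  0.           0.           1.        ]] [[-1.58698022e-02  9.95526893e-01 -9.31362116e-02  4.92594894e+02]
 [-9.99850985e-01 -1.64333523e-02 -5.28695228e-03  1.83331401e+01]
 [-6.79384335e-03  9.30384300e-02  9.95639339e-01  1.03420311e+03]
 [ 0.00000000e+00  0.00000000e+00  0.00000000e+00  1.00000000e+00]] ['img', 'intrinsics', 'T']
{'clock': 0.1, 'joints': array([ 1.18529878,  0.31163533,  0.01398008,  1.5128942 , -0.00439029,
        1.31920518, -0.02720899]), 'joint_vel': array([ 0.00186794, -0.00267162, -0.00109903, -0.00317425, -0.00104669,
       -0.00022749, -0.00040925]), 'joint_torque': array([ 1.02521633e-03, -3.80856586e+01,  1.46693294e-01, -2.31241035e+01,
        1.23005407e-02,  8.11846257e-03,  5.41668760e-05]), 'tool_pos': array([ 185.18133938, -517.19340125,  230.33637635]), 'orientation': array([ 9.85254166e-01,  1.71093872e-01, -2.26783682e-04, -1.03109231e-03]), 'contact_force': array([ 0.14015301, -0.10940072, -0.18878708]), 'moment': array([-0.03872418,  0.0037166 ,  0.022353  ]), 'width': 85.61574668863713}
```

View pics/side0.png

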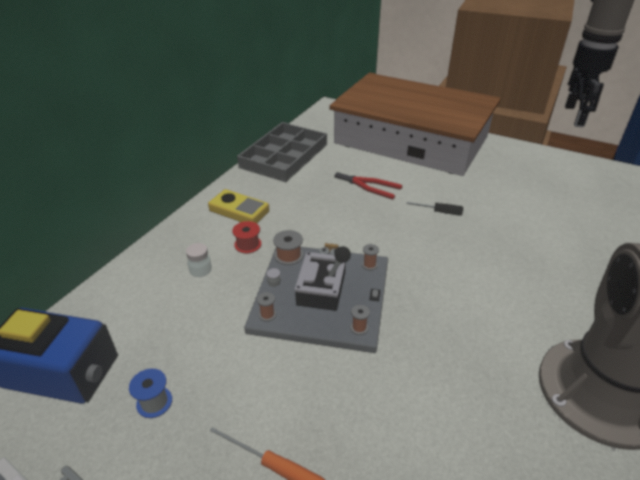

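View pics/top0.png

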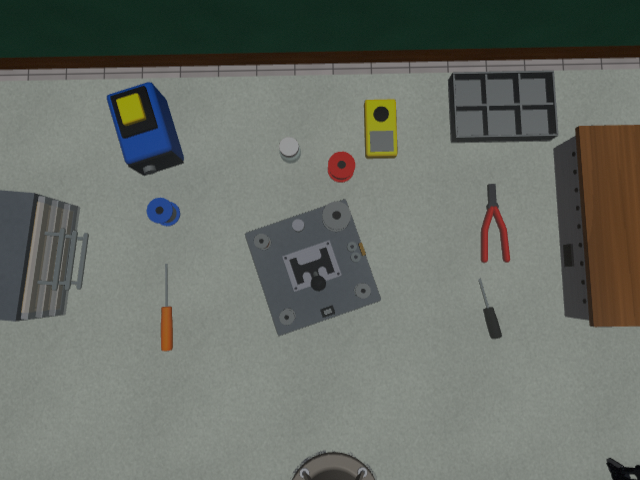

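```bash
cat > h.py <<'E'
import numpy as np
def ray(c,u,v):
    K=c["intrinsics"];T=c["T"]
    p=np.array([(u-K[0,2])/K[0,0],-(v-K[1,2])/K[1,1],-1.0])
    return T[:3,3],T[:3,:3]@p
def onplane(c,u,v,z):
    o,d=ray(c,u,v); return o+d*(z-o[2])/d[2]
def proj(c,P):
    K=c["intrinsics"];T=c["T"]
    p=T[:3,:3].T@(np.asarray(P,float)-T[:3,3]); return K[0,0]*p[0]/-p[2]+K[0,2],K[1,1]*-p[1]/-p[2]+K[1,2]
E
python3 - <<'E'
import cv2,pickle
d=pickle.load(open("c0.pkl","rb"))
a=cv2.resize(d["top"]["img"][190:340,235:390],None,fx=4,fy=4,interpolation=cv2.INTER_CUBIC)
b=cv2.resize(d["side"]["img"][220:360,240:400],None,fx=4,fy=4,interpolation=cv2.INTER_CUBIC)
cv2.imwrite("pics/topz.png",a);cv2.imwrite("pics/sidez.png",b)
E
```

```text
(no output)
```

View pics/topz.png

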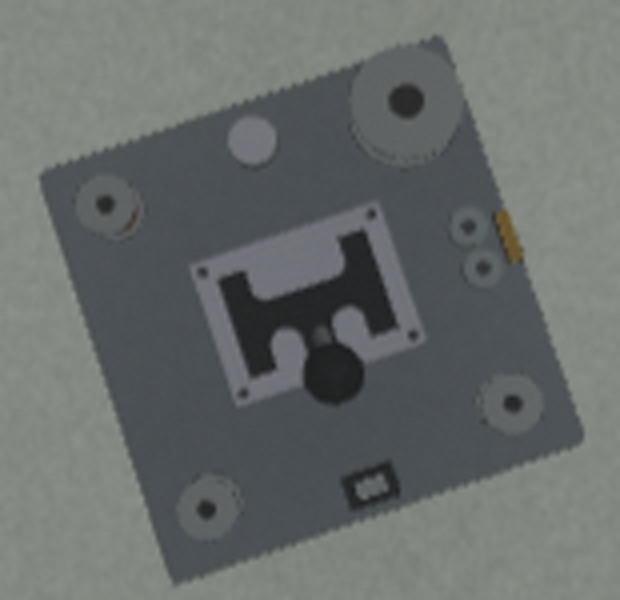

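View pics/sidez.png

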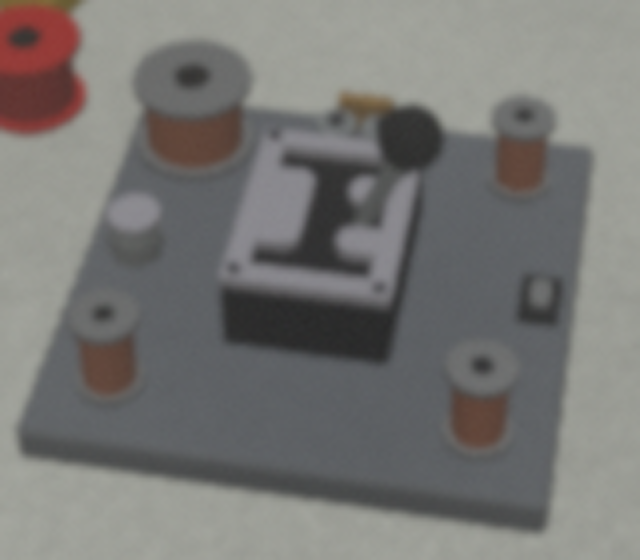

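The large copper spool stands at the far-right corner, at about (336,215) in the top view. The ball is at about (318.5,283), in the near parking notch. The wanted slot is therefore far (+x), right (-y).

Run:
```python
import pickle,numpy as np,cv2
from h import *
d=pickle.load(open("c0.pkl","rb"));t=d["top"];s=d["side"]
z=lambda p:((p[0]+.5)/4-.5+235,(p[1]+.5)/4-.5+190)
P=lambda p,h:onplane(t,*z(p),h)
c=[P(p,30) for p in[(40,172),(438,38),(583,437),(175,583)]]  # FL FR NR NL
g=[P(p,76) for p in[(202,271),(372,214),(413,336),(242,394)]]
sp=[P(p,76) for p in[(105,204),(406,100),(513,403),(206,509)]]
for n,q in(("deck",c),("gate",g),("spools",sp)):
    ctr=np.mean(q,0); x=(q[0]+q[1]-q[2]-q[3])[:2]; y=(q[0]+q[3]-q[1]-q[2])[:2]
    print(n,ctr.round(1),np.arctan2(x[1],x[0]).round(3),np.arctan2(-y[0],y[1]).round(3),np.linalg.norm(x)/2,np.linalg.norm(y)/2)
b=P((334,373),126); print("ball",b)
# triangulate ball
zs=(410/4+240-.4,138/4+220-.4)
o1,d1=ray(t,*z((334,373)));o2,d2=ray(s,*zs)
A=np.c_[d1,-d2];k=np.linalg.lstsq(A,o2-o1,rcond=None)[0];print(o1+k[0]*d1,o2+k[1]*d2)
```

```text
deck [525.   40.2  30. ] 0.319 0.318 246.28756071148607 245.22954653969035
gate [524.4  40.   76. ] 0.305 0.309 70.7786246211551 98.71702579388804
spools [524.9  39.9  76. ] 0.316 0.316 176.26762937068773 176.44415208658978
ball [486.55571141  25.54844028 126.        ]
[486.56859364  25.53304925 127.93729689] [486.03461324  25.27790214 127.93882061]
```

Call:
apply_moves(plan=[0, 0, 0, 0.02, -0.02, 0, 0, 0, 0, 0, 0.05, -0.05, 0, 0, 0, 0, 0, 0.08, -0.08, 0, 0, 0, 0, 0, 0.11, -0.11, 0, 0, 0, 0, 0, 0.14, -0.14, 0, 0, 0, 0, 0, 0.17, -0.17, 0, 0, 0, 0, 0, 0.2, -0.2, 0, 0, 0, 0, 0, 0.23, -0.23, 0, 0, 0, 0, 0, 0.25, -0.25, 0, 0, 0, 0, 0, 0.26, -0.26, 0, 0])

```text
clock: 1.1
tool_pos: [343.4, -182.0, 231.1]
orientation: [0.985, 0.174, -0.0, -0.0]
contact_force: [0.5, -0.6, 0.4]
width: 0.1
```

Call:
apply_moves(plan=[0, 0, 0.5, 0.02, -0.02, 0, 0, 0, 0, 1, 0.05, -0.05, 0, 0, 0, 0, 1.5, 0.08, -0.08, 0, 0, 0, 0, 1.5, 0.11, -0.11, 0, 0, 0, 0, 1.5, 0.135, -0.14, 0, 0, 0, 0, 1.5, 0.145, -0.15, 0, 0, 0, 0, 1.5, 0.148, -0.153, 0, 0, 0, 0, 1.5, 0.148, -0.153, 0.04, 0, 0, 0, 1.5, 0.148, -0.153, 0.08, 0, 0, 0, 1.5, 0.148, -0.153, 0.08, 0])

```text
clock: 2.1
tool_pos: [424.8, 6.7, 146.6]
orientation: [0.988, 0.157, -0.006, -0.001]
contact_force: [-1.2, 0.5, -0.4]
width: 0.2
```

```bash
cat > look.py <<'E'
from workcell import robot
import cv2,sys,numpy as np
from h import *
n=sys.argv[1]
ims=[]
t=robot.capture("top");s=robot.capture("side")
a=cv2.resize(t["img"][190:340,235:390],(400,387),interpolation=cv2.INTER_CUBIC)
b=cv2.resize(s["img"][210:350,240:400],(400,350),interpolation=cv2.INTER_CUBIC)
im=np.zeros((390,800,3),np.uint8);im[:387,:400]=a;im[:350,400:]=b
cv2.imwrite(f"pics/{n}.png",im)
st=robot.get_state();q=st["orientation"];p=st["tool_pos"]
y=0.317;R=np.array([[np.cos(y),np.sin(y)],[-np.sin(y),np.cos(y)]])
print("t",st["clock"],"feeder ab",(R@(p[:2]-[525,40])).round(1),"z",p[2].round(1),"yaw",2*np.arctan2(q[1],q[0]),"Fab",(R@st["contact_force"][:2]).round(1),st["contact_force"][2].round(1),"w",st["width"])
E
python3 look.py l1
```

```text
t 2.2 feeder ab [-100.6   -1.2] z 151.4 yaw 0.3161071650916531 Fab [ 0.9 -0.4] 0.2 w 0.30812008266213636
```

View pics/l1.png

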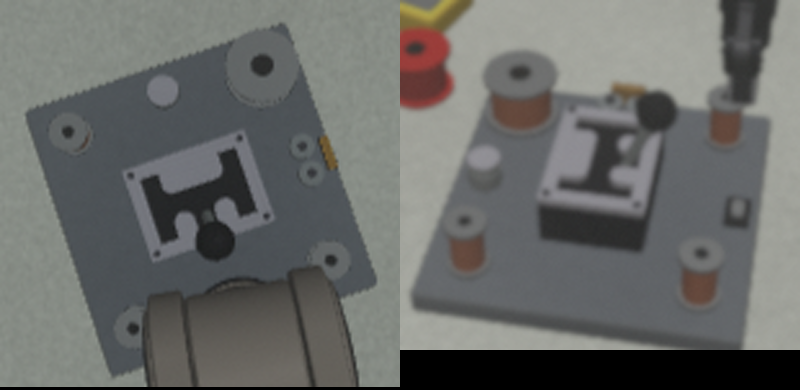

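The fingers are shut and stand on the near side of the ball, with the lever still parked. Next I lower and push toward +x.

Call:
apply_moves(plan=[0, 0, 0, 0, 0, 0.02, 0, 0, 0, 0, 0, 0, 0.04, 0, 0, 0, 0, 0.01, 0, 0.04, 0, 0, 0, 0, 0.02, 0, 0.04, 0, 0, 0, 0, 0.026, 0, 0.04, 0, 0, 0, 0, 0.032, 0, 0.04, 0, 0, 0, 0, 0.038, 0, 0.04, 0, 0, 0, 0, 0.044, 0, 0.04, 0, 0, 0, 0, 0.05, 0, 0.04, 0, 0, 0, 0, 0.05, 0, 0.04, 0])

```text
clock: 3.2
tool_pos: [478.8, 24.5, 111.3]
orientation: [0.987, 0.158, 0.001, -0.0]
contact_force: [-0.9, -1.6, -0.1]
width: -0.1
```

```bash
python3 look.py l2
```

```text
t 3.3 feeder ab [-48.9  -0.3] z 111.3 yaw 0.31788547897830527 Fab [-0.6  0.1] 0.1 w 0.06599510136078438
```

View pics/l2.png

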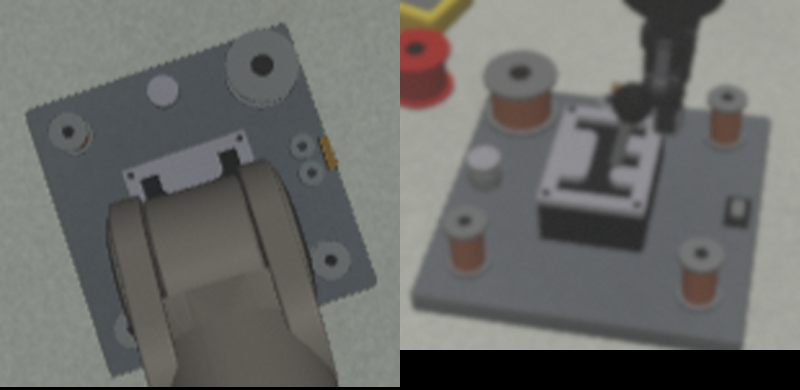

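```bash
cat > tilt.py <<'E'
import pickle,sys
import numpy as np
from scipy.optimize import least_squares
from h import *
s=pickle.load(open("c0.pkl","rb"))["side"]
x,y=float(sys.argv[1]),float(sys.argv[2])
u=(x-400+.5)/2.5+240-.5; v=(y+.5)/2.5+210-.5
ux=np.array([np.cos(.317),np.sin(.317),0]);uy=np.array([-ux[1],ux[0],0])
f=lambda q:np.array(proj(s,np.array([525,40,20.])+115*np.sin(q[0])*ux+q[1]*uy+[0,0,115*np.cos(q[0])]))-[u,v]
r=least_squares(f,[0,0],x_scale=[.1,10]);print("tilt",r.x[0].round(3),"carriage mm",r.x[1].round(1),"ball a",(115*np.sin(r.x[0])).round(1))
E
python3 tilt.py 656 111; python3 tilt.py 630 103
```

```text
tilt -0.369 carriage mm -2.6 ball a -41.5
tilt -0.191 carriage mm -1.7 ball a -21.8
```

Call:
apply_moves(plan=[0, 0, 0, 0.005, 0, 0, 0, 0, 0, 0, 0.01, 0, 0, 0, 0, 0, 0, 0.015, 0, 0, 0, 0, 0, 0, 0.019, 0, 0, 0, 0, 0, 0, 0.022, 0, 0, 0, 0, 0, 0, 0.022, 0, 0, 0])

```text
clock: 3.9
tool_pos: [499.4, 31.4, 111.3]
orientation: [0.987, 0.158, 0.0, -0.0]
contact_force: [0.4, -0.7, 1.0]
width: -0.2
```

```bash
python3 look.py l3
```

```text
t 4.0 feeder ab [-27.1  -0.2] z 111.3 yaw 0.31784044519984317 Fab [-0.9 -0.1] -0.2 w -0.1011847168603386
```

View pics/l3.png

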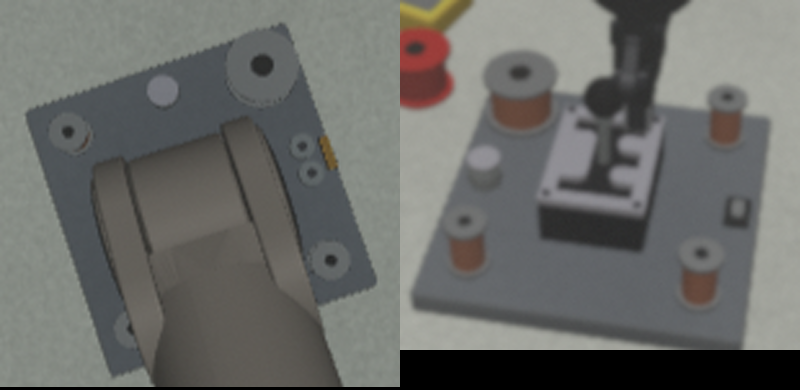

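```bash
python3 tilt.py 603 97
```

```text
tilt -0.009 carriage mm -2.5 ball a -1.1
```

Call:
apply_moves(plan=[0, 0, 0, -0.01, 0, 0, 0, 0, 0, 0, -0.018, -0.005, 0, 0, 0, 0, 0, -0.018, -0.025, 0, 0, 0, 0, 0, -0.018, -0.045, 0, 0, 0, 0, 0, -0.014, -0.05, 0, 0, 0, 0, 0, 0, -0.05, 0, 0, 0, 0, 0, 0.014, -0.05, 0, 0, 0, 0, 0, 0.024, -0.05, 0, 0, 0, 0, 0, 0.027, -0.05, 0, 0, 0, 0, 0, 0.027, -0.05, 0, 0])

```text
clock: 5.0
tool_pos: [508.8, 86.8, 111.1]
orientation: [0.987, 0.158, -0.0, -0.0]
contact_force: [-0.5, -0.0, -0.7]
width: -0.0
```

```bash
python3 look.py l4
```

```text
t 5.1 feeder ab [-1.5 49.6] z 111.1 yaw 0.31750020692320186 Fab [-0.1  0.7] -0.3 w -0.058956167641956304
```

View pics/l4.png

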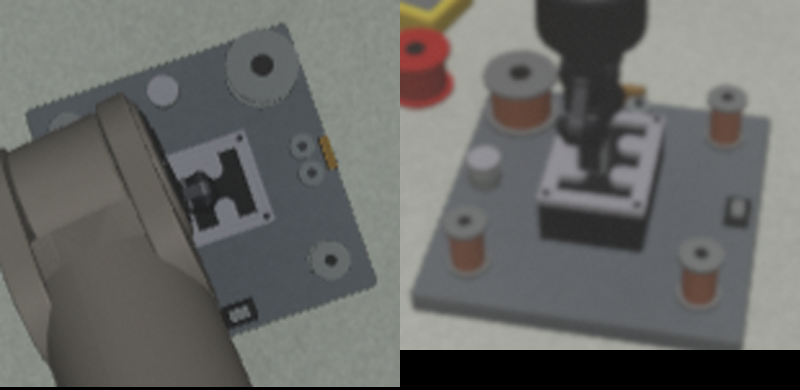

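Call:
apply_moves(plan=[0, 0, 0, 0.001, 0.008, 0, 0, 0, 0, 0, 0.001, 0.014, 0, 0, 0, 0, 0, 0.001, 0.019, 0, 0, 0, 0, 0, 0.001, 0.023, 0, 0, 0, 0, 0, 0.001, 0.027, 0, 0, 0, 0, 0, 0.001, 0.031, 0, 0, 0, 0, 0, 0.001, 0.035, 0, 0, 0, 0, 0, 0.001, 0.039, 0, 0, 0, 0, 0, 0.001, 0.042, 0, 0, 0, 0, 0, 0.001, 0.042, 0, 0])

```text
clock: 6.1
tool_pos: [523.0, 46.5, 111.2]
orientation: [0.987, 0.158, -0.0, 0.0]
contact_force: [-0.6, 1.9, 0.7]
width: 0.1
```

```bash
python3 look.py l5
```

```text
t 6.2 feeder ab [0.2 7. ] z 111.2 yaw 0.3171726382293132 Fab [-1.3  0.4] -0.4 w -0.11504292296362571
```

View pics/l5.png

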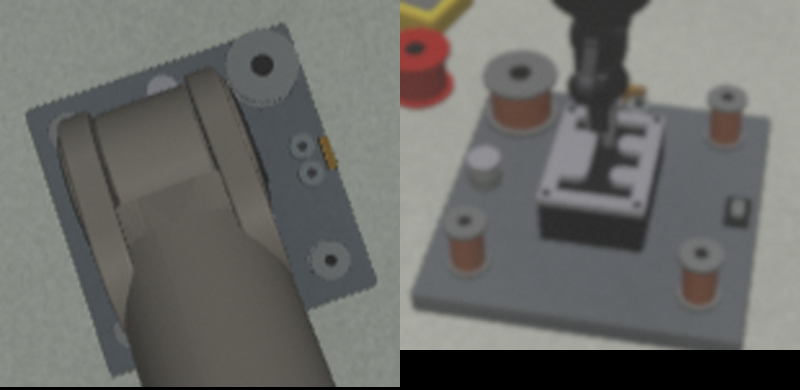

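Call:
apply_moves(plan=[0, 0, 0, 0, 0.003, 0, 0, 0, 0, 0, 0, 0.006, 0, 0, 0, 0, 0, 0, 0.008, 0, 0, 0, 0, 0, 0, 0.01, 0, 0, 0, 0, 0, 0, 0.01, 0, 0])

```text
clock: 6.7
tool_pos: [526.1, 37.4, 111.3]
orientation: [0.987, 0.158, 0.0, 0.0]
contact_force: [-0.2, 1.1, -0.7]
width: 0.0
```

Call:
apply_moves(plan=[0, 0, 0, 0, 0.001, 0, 0, 0, 0, 0, 0, 0.002, 0, 0, 0, 0, 0, 0, 0.002, 0, 0])

```text
clock: 7.0
tool_pos: [526.6, 35.9, 111.3]
orientation: [0.987, 0.158, 0.0, 0.0]
contact_force: [-0.6, 1.0, 1.0]
width: -0.4
```

```bash
python3 look.py l6
```

```text
t 7.1 feeder ab [ 0.2 -4.4] z 111.3 yaw 0.3176667748256674 Fab [-0.8  1.2] 0.4 w -0.16464381948337217
```

View pics/l6.png

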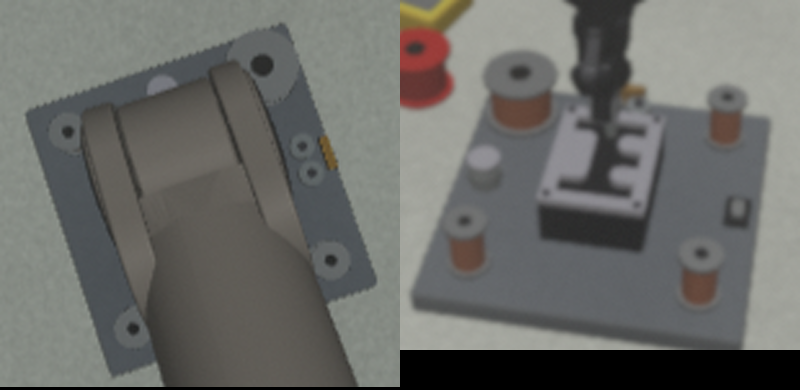

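Call:
apply_moves(plan=[0, 0, 0, 0, 0.001, 0, 0, 0, 0, 0, 0, 0.001, 0, 0, 0, 0, 0, 0, 0.001, 0, 0])

```text
clock: 7.4
tool_pos: [526.9, 35.0, 111.3]
orientation: [0.987, 0.158, 0.0, 0.0]
contact_force: [-1.0, 1.5, 0.8]
width: 0.1
```

Call:
apply_moves(plan=[0, 0, 0, 0, 0.001, 0, 0, 0, 0, 0, 0, 0.001, 0, 0, 0, 0, 0, 0, 0.001, 0, 0])

```text
clock: 7.7
tool_pos: [527.2, 34.0, 111.3]
orientation: [0.987, 0.158, -0.0, 0.0]
contact_force: [-0.5, 1.3, 0.3]
width: -0.2
```

Now I back the fingers away to see where the ball stands.

Call:
apply_moves(plan=[0, 0, 0, 0, -0.02, 0, 0, 0, 0, 0, -0.02, -0.04, 0, 0, 0, 0, 0, -0.05, -0.04, 0, 0, 0, 0, 0, -0.08, -0.04, 0, 0, 0, 0, 0, -0.08, -0.02, 0, 0, 0, 0, 0, -0.08, 0, 0, 0, 0, 0, 0, -0.08, 0.02, 0, 0, 0, 0, 0, -0.08, 0.03, 0, 0, 0, 0, 0, -0.08, 0.03, 0, 0])

```text
clock: 8.6
tool_pos: [461.1, -21.5, 111.3]
orientation: [0.988, 0.156, 0.0, 0.001]
contact_force: [-0.4, 0.2, 0.4]
width: -0.2
```

```bash
python3 look.py l7
```

```text
t 8.7 feeder ab [-79.6 -35.7] z 111.3 yaw 0.31793660703746185 Fab [-0.6  0.1] 0.2 w 0.11499495556053807
```

View pics/l7.png

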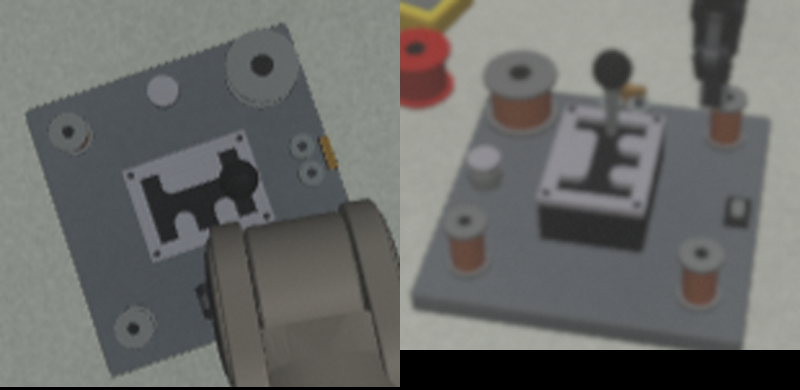

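```bash
python3 tilt.py 612 69
```

```text
tilt -0.016 carriage mm -36.6 ball a -1.9
```

Ball at (612,69): the carriage is at about -36 mm and the lever is upright. Now I push it into the far slot.

Call:
apply_moves(plan=[0, 0, 0, 0.02, 0, 0, 0, 0, 0, 0, 0.038, 0, 0, 0, 0, 0, 0, 0.048, 0, 0, 0, 0, 0, 0, 0.054, 0, 0, 0, 0, 0, 0, 0.06, 0, 0, 0, 0, 0, 0, 0.066, 0, 0, 0, 0, 0, 0, 0.072, 0, 0, 0, 0, 0, 0, 0.076, 0, 0, 0, 0, 0, 0, 0.08, 0, 0, 0, 0, 0, 0, 0.08, 0, 0, 0])

```text
clock: 9.7
tool_pos: [536.9, 5.7, 111.1]
orientation: [0.987, 0.158, 0.0, -0.0]
contact_force: [-1.5, -0.1, -0.1]
width: -0.0
```

Call:
apply_moves(plan=[0, 0, 0, 0.003, 0, 0, 0, 0, 0, 0, 0.006, 0, 0, 0, 0, 0, 0, 0.009, 0, 0, 0, 0, 0, 0, 0.012, 0, 0, 0, 0, 0, 0, 0.012, 0, 0, 0])

```text
clock: 10.2
tool_pos: [548.6, 9.2, 111.3]
orientation: [0.987, 0.158, 0.0, 0.0]
contact_force: [-1.6, -0.6, -0.6]
width: 0.0
```

```bash
python3 look.py l8
```

```text
t 10.3 feeder ab [ 12.8 -36.5] z 111.5 yaw 0.3175568710662993 Fab [-0.4 -0.4] -0.5 w -0.5079964901468397
```

View pics/l8.png

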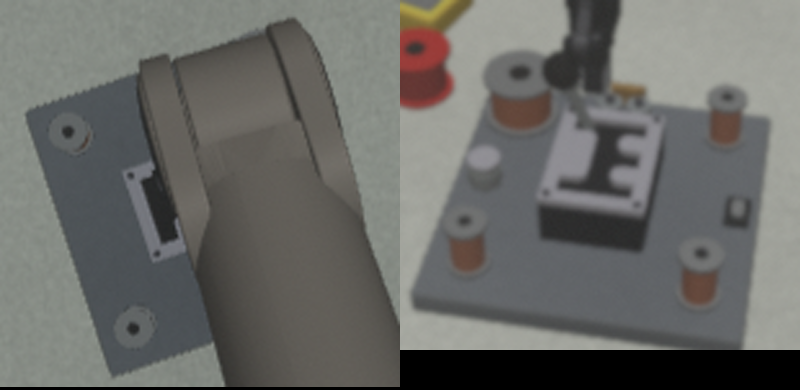

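Call:
apply_moves(plan=[0, 0, 0, 0.001, 0, 0, 0, 0, 0, 0, 0.002, 0, 0, 0, 0, 0, 0, 0.002, 0, 0, 0])

```text
clock: 10.6
tool_pos: [549.9, 9.8, 111.3]
orientation: [0.987, 0.158, -0.0, 0.0]
contact_force: [-1.1, -1.0, -0.6]
width: 0.3
```

Call:
apply_moves(plan=[0, 0, 0, 0.001, 0, 0, 0, 0, 0, 0, 0.002, 0, 0, 0, 0, 0, 0, 0.002, 0, 0, 0])

```text
clock: 10.9
tool_pos: [551.8, 10.7, 111.2]
orientation: [0.987, 0.158, -0.0, -0.0]
contact_force: [-2.2, -1.2, -0.9]
width: 0.2
```

Call:
apply_moves(plan=[0, 0, 0, -0.02, 0, 0, 0, 0, 0, 0, -0.05, 0, 0, 0, 0, 0, 0, -0.08, 0, 0, 0, 0, 0, 0, -0.11, 0, -0.02, 0, 0, 0, 0, -0.13, 0, -0.05, 0, 0, 0, 0, -0.13, 0, -0.07, 0, 0, 0, 0, -0.13, 0, -0.07, 0])

```text
clock: 11.6
tool_pos: [431.4, -29.9, 184.9]
orientation: [0.987, 0.158, 0.005, 0.002]
contact_force: [0.4, 0.3, 0.8]
width: -0.0
```

```bash
python3 look.py l9
```

```text
t 11.7 feeder ab [-112.6  -36.4] z 181.9 yaw 0.3181939240666658 Fab [ 0.1 -0.1] -1.0 w 0.0389617139940929
```

View pics/l9.png

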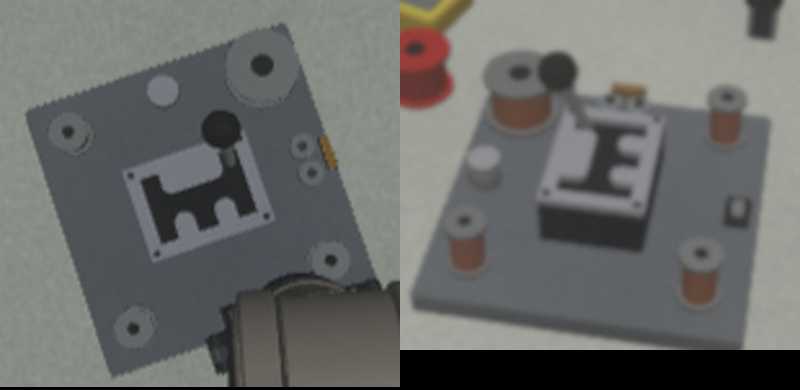

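```bash
python3 tilt.py 557 71
python3 - <<'E'
import pickle,numpy as np
from h import *
t=pickle.load(open("c0.pkl","rb"))["top"]
p=onplane(t,(220.5)/2.58-.5+235,(130.5)/2.58-.5+190,126.5)[:2]-[525,40]
y=.317;print(np.array([[np.cos(y),np.sin(y)],[-np.sin(y),np.cos(y)]])@p)
E
```

```text
tilt 0.37 carriage mm -35.9 ball a 41.6
[ 41.86567823 -34.47532644]
```

Run:
```python
from workcell import robot
print(robot.get_state()["joint_vel"].round(3)); print(robot.hand_in())
```

```text
[-0.005  0.027  0.005  0.027  0.001  0.003  0.   ]
the job is handed in; nothing more can be done
None
```

I pushed the lever with shut fingertips from the parking notch to upright, then sideways to the right, then into the far-right slot where the large copper spool stands. I then backed clear and handed the job in at about 12 s. No verdict was reported.

- **Lever position:** before hand-in the two views agreed. The tilt was about +0.37 rad (0.32 needed). The carriage read about -36 mm in the side view and -34.5 mm in the top view (beyond -28 mm needed).
- **How far home:** I did not press the lever against its end stop, so it sits slightly short of the full 0.40 rad.
- **Forces:** the readings at the end of each move stayed below about 3 N.
- **Spools and tin:** they looked unmoved in the last pictures, by eye only. I did not measure them again.
- **Bench items:** the last pictures were cropped to the feeder, so I did not check the tools and solder reel. The arm went nowhere near them at bench height.

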